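Index a rotary stud-setting stage to its next hole

TASK

Pull up the black spring plunger knob of the rotary stage, turn the stage counterclockwise (seen from above) out of the hole it is locked in, and let the plunger drop fully into the next hole so that the stage is locked there; then let go. The exact place of that hole is not known beforehand: feel for it, and do not crank the stage hard against the pin, neither before it is pulled nor once it has dropped in. Leave the small brass weight standing on the stage and do not disturb the other things on the bench.

Things in the scene. Friction and masses are not known exactly. Their poses are not given: they have to be found in the camera images.
- knob_grip (a point): centre of the black plunger knob: upright ribbed cylinder 28 mm across, 24 mm tall, its centre 92 mm over the bench when home. It rides on an arm of the turning stage, 105 mm from the axis. Below it a steel guide 18 mm across goes from 78 down to 52 mm over the bench, where the arm (30 mm wide) begins. Axes: x outward from the stage's axis, y counterclockwise along its path, z up
- stage_axis (a point): point on the vertical axis of the stage, 58 mm over the bench, at the top of the plywood disc (152 mm across) fastened on the aluminium turntable (172 mm across). It does not move when the stage turns
- stage (a joint): turn of the stage in rad, growing counterclockwise seen from above; 0 = locked in the first hole; can turn from -0.3 to 1.6. The next hole lies between 0.66 and 1.16 (differs every time), in a bright curved segment clamped on the dark index ring; there is no other hole. Turning takes about 2.5 N at the knob, 3 to 7 N while the pin rubs on the ring
- plunger (a joint): lift of the plunger in m: 0 = pin home in a hole, 8 mm deep; 0.008 = pin tip on the ring's flat top; 0.016 = fully pulled, hard stop. A spring draws it down with about 6 N at home, 8 N on the ring, 10 N fully pulled, plus 0.9 N of weight: let go, the knob drops at once until the pin meets the ring, and into a hole when it comes over one
- pin: the round-ended steel pin of the plunger, 8 mm across, straight below the knob; origin on its axis at bench level when home. The holes are 11 mm across, so a locked stage has about 0.015 rad of play either way.
- index_ring: the fixed dark steel index ring below the stage, 244 mm across, flat top 32 mm over the bench, with the clamped bright segment on it whose top is level with it; origin on the stage's axis at bench level. The pin runs over the ring at 105 mm from the axis.
- stage_base: the fixed grey base plate, 280 x 360 mm, 20 mm thick, reaching 140 mm to -y and 220 mm to +y of its origin, which lies on the stage's axis at bench level. A steel column 200 mm tall stands 185 mm to +y of the axis, with an arm that reaches over the turntable and ends 115 mm over the bench; keep clear of it
- weight_center (a point): centre, 21 mm up, of a loose brass weight 36 mm across and 42 mm tall standing upright on the plywood disc near its middle; it must ride along standing.
- dye_jar: brown glass jar 52 mm across, 70 mm tall, beside the base; leave alone (origin: its underside)
- wax_block: yellow-brown wax block 50 x 80 x 35 mm beside the base; leave alone (origin: its underside)
- mallet: rubber-headed mallet lying on the bench, 280 mm long; leave alone (origin: its underside)
- mug: pink mug 90 mm tall; leave alone (origin: its underside)
- glue_bottle: brown glass bottle 48 mm across, 110 mm tall; leave alone (origin: its underside)
- handle_ring: wooden bag-handle ring 110 mm across, 12 mm thick, lying flat; leave alone (origin: its underside)
- edge_brush: brush 200 mm long lying on the bench; leave alone (origin: its underside)
Mind the look-alikes: they are no part of the job. Leave any pink or white look-alike of the part that bears weight_center alone.

How it is judged:
By the outcome, as a careful person would: the job done as asked, in the order asked, and still so for the second after the job is handed in, with the robot touching nothing.
It also fails if it takes over 56 s, if anything falls off the work surface, if the arm or the gripper's body presses on something with over 40 N, if the wrist force passes 120 N, or if a joint passes its speed limit or range.

ROBOT

A 6-joint arm with a two-finger parallel gripper is mounted at the origin on the work surface. World frame = base frame: x ahead of the robot, y to its left, z up, the work surface at z = 0. Lengths are in m, angles in rad, forces in N, time in s.
With the tool pointing down it reaches from about 0.3 to 0.875 m from the base axis. Payload 6.4 kg.
Tool frame: the origin (TCP) lies on the centre line of the jaws, within the pads' length; the fingertips stand ctrl.nose_length ahead of it and the grasp point (between the pads) lies 6 mm ahead of it (ctrl.nose_length is the distance from the TCP to the fingertips, in m); x points along the fingers, y is the direction in which the jaws open and shut, and the axes are right-handed (so a half turn about x gives the same grasp; the last joint's range is limited). The gripper opens to 85 mm and grips with 20 to 120 N. Pads are 22 mm wide; open, the fingers measure 114 mm over their backs; the gripper's body (76 mm by 85 mm) begins 54 mm behind the grasp point. The pads swing forward as they close: fully open they stand 13 mm farther back than shut.
Start: joints at [1.022, 0.181, 1.607, -0, 1.354, -0.206], TCP at [0.193, 0.542, 0.256] pointing down, gripper open.
Joint ranges: [-2.99, 2.99], [-0.89, 2.07], [0.3, 2.58], [-1.14, 4.28], [0, 2.63], [-3.12, 3.12]. Speed limits (rad/s): [2.57, 2.57, 3.01, 3.14, 3.14, 3.14].

INTERFACE

Orientations are given as a unit quaternion [w, x, y, z].
In Python, from bench import telemetry, cams, workorder, spotter, ctrl gives the robot as it stands. The module is installed in compiled form; this text tells all that it offers.
- The arm moves only by the tool servo_tool, never from a script. Its argument "targets" is one flat list of numbers, 4 for each row, row after row: the shift along the tool's x, y, z in mm, then the turn about the tool's x in rad. A call has exactly 5 rows; each row shifts and turns the commanded pose from where the row before left it, along the tool's axes as they then stand; what a row does not reach is not made up. A row lasts 1/10 s, in which the tool goes at most 50 mm and 8.59 degrees, less where a joint would pass 70% of its speed; a pose out of reach is approached as far as the arm can. A call is refused whole if a number of a shift passes 50 or a number of a turn 0.15, either way. A call with a gripper value outside its range is refused whole. "fingers" is the finger opening in mm, from 0 to 85.4, set as the call begins (left out, the last holds). The fingers move at their own pace and stop on an object; the grip force is fixed at half the most. Time passes only in rows, so rows that do not move let the fingers close, or fill a call up. It gives the time, the measured TCP pose, the force and the opening at its end, in the units of the state.
- telemetry.get_obs(): the state, without advancing time (a new reading comes with each control period).
- cams.camera(name): name is "scene" or "top"; returns (picture, depth): 420x560x3 uint8, blue, green, red; 420x560 float32, m along the optical axis (not along the pixel's ray), 0 where there is no reading.
- cams.camera_params(name): a dict with "intrinsics" (3x3 intrinsics, pixels), "R" (3x3) and "t" (3): a world point X has camera coordinates R X + t. Camera axes: x right, y down, z forward; pixel columns grow to the right and rows downward; lengths in m; the calibration is good to about 2 mm. A picture is of the moment at which its call begins. camera_params takes no time and is no camera call.
- workorder.hand_in(): hands the job in, once; it reports no verdict.
Trained networks look in the newest picture that a camera, given by its name, has taken for a name from the list of things; names that differ only in an ending like _2 or _b are one class to them, and where a whole thing is asked for, a point or a joint stands for the part that bears it (a point fixed in the world has none). Each returns a list of dicts, best first, with "score" (0 to 1); they miss things now and then, are a little off and sometimes report something else, mostly with a low value. They report only what shows in the picture. A call takes as long as a camera call. They do not tell look-alikes from the thing itself.
- spotter.search_frame(camera, thing): "pixel" ([column, row] in pixels, amid what is visible of it).
The state is a dict: "time_s": time; "q": joint angles; "dq": joint speeds; "joint_efforts": joint torques, N m; "eef_pos": TCP position; "eef_rot": TCP orientation; "wrist_force": force on the tool from outside, world axes, zero at the start; "torque": the same for the moment, N m; "opening": opening from 0.0 (shut) to 1.0 (fully open).
Only numpy, scipy, OpenCV 4.12 (cv2) and the standard library are available. Lean on these libraries where they do the work, as an engineer would, in place of code of your own. Each camera call takes 0.05 s, during which the arm holds its last target.

## Working session

There is one attempt and no reset: what is moved stays moved. The work goes in short steps, Python scripts to look and compute and a tool call to move; the robot and the scene stay as the last step left them, time stands still between calls to the robot, and variables do not carry over. Pictures are saved under pics/ and viewed, and the job is handed in when it is done.

Besides the shell and the picture viewer there is one more tool, called after "Request:" in YAML: its name, and indented under it one key for each argument. servo_tool: Moves the arm, as the interface text tells. Its arguments: {"type":"object","properties":{"targets":{"type":"array","items":{"type":"number"}},"fingers":{"type":"number"}},"required":["targets"]}

```bash
mkdir -p pics
cat > h.py <<'E'
import numpy as np,cv2
from bench import telemetry,cams,workorder,spotter,ctrl
def unproj(cam,depth,u,v,d=None):
    p=cams.camera_params(cam);K=np.array(p["intrinsics"]);R=np.array(p["R"]);t=np.array(p["t"])
    if d is None:
        d=depth[int(round(v)),int(round(u))]
    c=np.linalg.inv(K)@np.array([u,v,1.])*d
    return R.T@(c-t)
def ray_z(cam,u,v,z):
    p=cams.camera_params(cam);K=np.array(p["intrinsics"]);R=np.array(p["R"]);t=np.array(p["t"])
    o=-R.T@t; r=R.T@(np.linalg.inv(K)@np.array([u,v,1.])); return o+r*(z-o[2])/r[2]
def proj(cam,X):
    p=cams.camera_params(cam);K=np.array(p["intrinsics"]);c=np.array(p["R"])@np.array(X)+np.array(p["t"]);c=K@c;return c[:2]/c[2]
E
python3 - <<'E'
from h import *
np.set_printoptions(precision=4,suppress=True)
o=telemetry.get_obs();print(o,ctrl.nose_length)
for c in("scene","top"):
    im,d=cams.camera(c);cv2.imwrite(f"pics/{c}0.png",im)
    for n in("knob_grip","weight_center","index_ring","stage"):
        r=spotter.search_frame(c,n)
        print(c,n,[(x["score"],x["pixel"],unproj(c,d,*x["pixel"])) for x in r[:4]])
    p=cams.camera_params(c);print(-np.array(p["R"]).T@p["t"])
E
```

```text
{'time_s': 0.0, 'q': array([ 1.0217,  0.1816,  1.608 , -0.    ,  1.3538, -0.2063]), 'dq': array([-0.0014, -0.0009,  0.0009,  0.0004,  0.0002,  0.0017]), 'joint_efforts': array([ -0.0006, -44.4881, -35.1329,  -0.0004,   0.0093,   0.    ]), 'eef_pos': array([0.193 , 0.5411, 0.2554]), 'eef_rot': array([ 0.6965,  0.12  ,  0.697 , -0.1212]), 'wrist_force': array([ 0.3522,  0.4336, -0.0059]), 'torque': array([-0.0537,  0.0175, -0.0077]), 'opening': 1.0031865573434366} 0.025
scene knob_grip [(0.5, [299.0, 213.2], array([0.5967, 0.028 , 0.0588])), (0.31, [112.3, 255.5], array([ 0.4166, -0.4138,  0.0255]))]
scene weight_center [(0.79, [233.1, 283.5], array([ 0.6653, -0.2233,  0.025 ])), (0.77, [205.0, 239.3], array([ 0.5002, -0.2037,  0.0225])), (0.55, [295.1, 201.1], array([0.5755, 0.0306, 0.085 ]))]
scene index_ring [(0.68, [289.3, 233.6], array([ 0.6221, -0.0238,  0.034 ]))]
scene stage [(0.56, [277.4, 208.7], array([ 0.5494, -0.0077,  0.0597]))]
[ 1.1998 -0.5101  0.7863]
top knob_grip [(0.43, [311.4, 233.4], array([ 0.4933, -0.0749,  0.1032]))]
top weight_center [(0.6, [350.7, 190.1], array([ 0.6404, -0.2132,  0.0286])), (0.46, [344.7, 235.2], array([ 0.4891, -0.1896,  0.0387]))]
top index_ring [(0.9, [300.8, 208.8], array([ 0.5752, -0.0445,  0.0498]))]
top stage [(0.76, [282.6, 222.5], array([0.5292, 0.0153, 0.0672])), (0.59, [212.3, 149.8], array([0.7798, 0.2554, 0.0157]))]
[0.4642 0.0195 1.3313]
```

View pics/scene0.png

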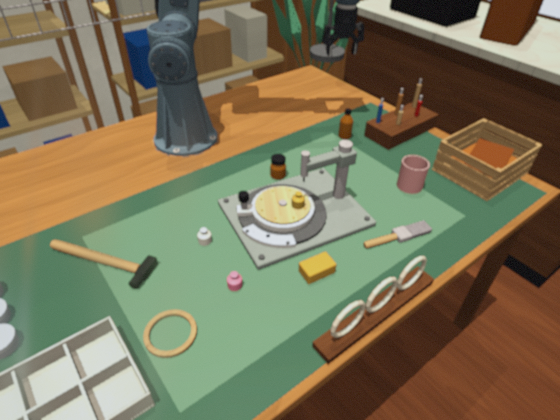

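View pics/top0.png

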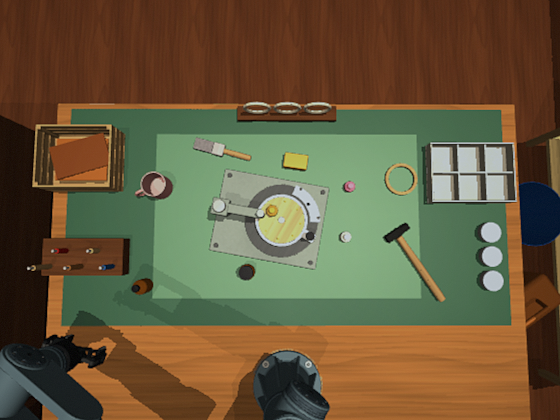

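Run:
```python
import cv2
a=cv2.imread("pics/scene0.png")[130:290,190:390];cv2.imwrite("pics/sc.png",cv2.resize(a,None,fx=4,fy=4,interpolation=2)[:600])
a=cv2.imread("pics/top0.png")[140:280,210:390];cv2.imwrite("pics/tc.png",cv2.resize(a,None,fx=4,fy=4,interpolation=2))
```

```text
(no output)
```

View pics/sc.png

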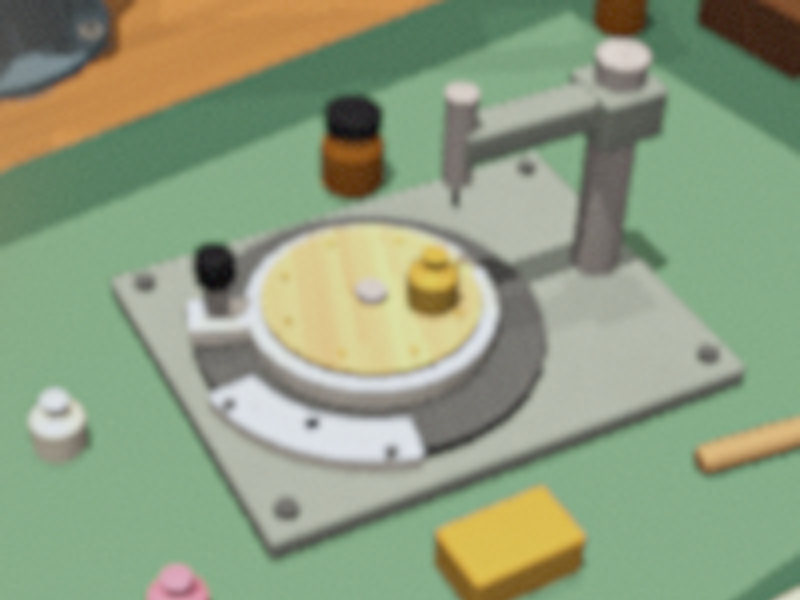

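View pics/tc.png

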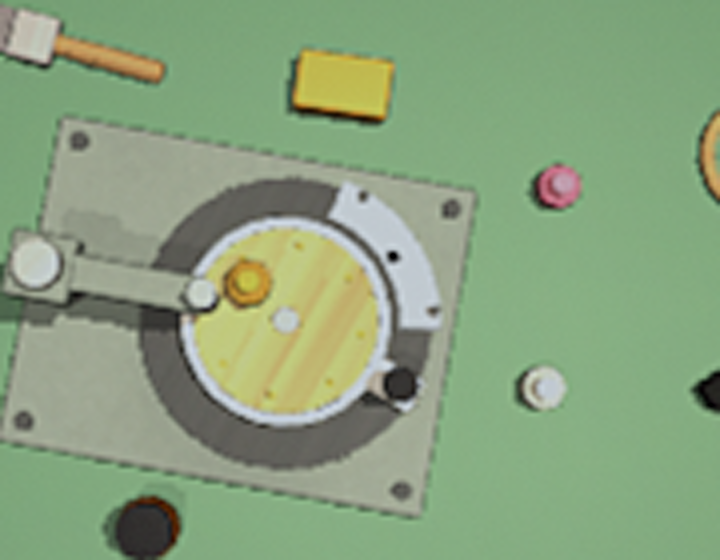

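Candidates:
- **Knob:** the black knob on the stage arm is at top (310,236) and scene (244,197). The jar lid at top (246,272) is black too, but it isn't on the arm.
- **Weight:** the brass one on the disc is at top (272,211). The white one at (345,237) and the pink one at (349,186) are look-alikes.
- **Holes:** the dark spots on the segment are at about top (301,189), (308,204) and (318,218). The outer two are probably clamp screws, which I'll check by their radius.

Run:
```python
from h import *
from scipy.spatial.transform import Rotation as Ro
np.set_printoptions(precision=4,suppress=True)
o=telemetry.get_obs();w,x,y,z=o["eef_rot"];print(Ro.from_quat([x,y,z,w]).as_matrix())
def cr(cam,u,v,x0,y0,z): return ray_z(cam,x0+(u+.5)/4-.5,y0+(v+.5)/4-.5,z)
# precise: ellipse centre of plywood (by colour) in both views
for cam in("top","scene"):
    im=cv2.imread(f"pics/{cam}0.png");hsv=cv2.cvtColor(im,cv2.COLOR_BGR2HSV)
    m=cv2.inRange(hsv,(12,40,120),(32,255,255))
    n,l,s,c=cv2.connectedComponentsWithStats(m)
    ax=proj(cam,[.5294,-.015,.058])
    i=min(range(1,n),key=lambda i:np.hypot(*(c[i]-[(282,222),(282,207)][cam=="scene"]))if s[i,4]>150 else 1e9)
    cn=max(cv2.findContours((l==i).astype(np.uint8),0,1)[0],key=len)[:,0,:]
    P=np.array([ray_z(cam,*p,.058)[:2] for p in cn.astype(float)])
    from scipy.optimize import least_squares
    r=least_squares(lambda q:np.hypot(*(P-q[:2]).T)-q[2],[*P.mean(0),.076],loss="soft_l1",f_scale=.002)
    print(cam,s[i],"axis",r.x)
    # knob dark blob
    k0=(310,236) if cam=="top" else (244,197)
    g=im.max(2);mm=(g<70).astype(np.uint8);yy,xx=np.mgrid[:420,:560];mm[(np.hypot(xx-k0[0],yy-k0[1])>9)]=0
    u,v=xx[mm>0].mean(),yy[mm>0].mean();print("knob px",u,v,mm.sum(), ray_z(cam,u,v,.104 if cam=="top" else .094))
print("hole etc")
for u,v in((363,196),(393,256),(433,311)): print("top",cr("top",u,v,210,140,.032))
for u,v in((228,404),(312,422),(392,452)): print("scene",cr("scene",u,v,190,130,.032))
print("weight",cr("top",246,283,210,140,.1),"armend",cr("top",200,293,210,140,.17))
```

```text
[[-0.      0.3361  0.9418]
 [-0.0001  0.9418 -0.3361]
 [-1.     -0.0001  0.    ]]
top [269 200  36  43 774] axis [ 0.5296 -0.0003  0.0556]
knob px 308.74242424242425 236.27272727272728 66 [ 0.4843 -0.0665  0.104 ]
scene [ 255  186   56   38 1593] axis [0.5394 0.017  0.0751]
knob px 243.42222222222222 196.84444444444443 90 [ 0.4896 -0.0748  0.094 ]
hole etc
top [ 0.6445 -0.0442  0.032 ]
top [ 0.5942 -0.0691  0.032 ]
top [ 0.5483 -0.1021  0.032 ]
scene [ 0.5457 -0.1051  0.032 ]
scene [ 0.5916 -0.0709  0.032 ]
scene [ 0.6433 -0.046   0.032 ]
weight [0.5657 0.0516 0.1   ] armend [0.5525 0.084  0.17  ]
```

Run:
```python
from h import *
np.set_printoptions(precision=4,suppress=True)
for cam,k0 in(("top",(310,235)),("scene",(244,196))):
    im,d=cams.camera(cam)
    print(cam);pts=[]
    for v in range(k0[1]-8,k0[1]+9):
        row=[]
        for u in range(k0[0]-9,k0[0]+10):
            p=unproj(cam,d,u,v);row.append("%4d/%3d"%(p[2]*1000,im[v,u].max()))
            if .082<p[2]<.12: pts.append(p)
        if cam=="top":print(v," ".join(row))
    pts=np.array(pts);print(len(pts),pts.mean(0),pts.min(0),pts.max(0))
    t=pts[pts[:,2]>.1];print("top face",len(t),t.mean(0),(t.min(0)+t.max(0))/2)
    # depth based disc: points with z in .054-.062
    U,V=np.meshgrid(np.arange(220,350),np.arange(160,275))
    P=np.array([unproj(cam,d,u,v) for u,v in zip(U.ravel(),V.ravel())])
    for lo,hi in((.054,.063),(.026,.038)):
        q=P[(P[:,2]>lo)&(P[:,2]<hi)];print(lo,len(q),(np.percentile(q,.5,axis=0)+np.percentile(q,99.5,axis=0))/2,np.ptp(q,axis=0),np.median(q[:,2]))
```

```text
top
227   57/193   57/194   53/196   49/212   53/221   33/172   32/ 98   28/ 93   30/ 95   30/ 97   30/ 97   33/103   29/103   24/102   32/ 97   29/101   19/147   20/172   18/169
228   59/197   56/192   57/197   53/217   46/203   31/142   30/ 83   26/ 89   30/ 90   33/ 90   32/ 92   25/ 97   29/ 99   25/ 97   30/ 98   28/101   15/146   19/171   20/167
229   54/197   49/200 1331/210   51/215   46/189   33/136   31/ 95   32/ 76   32/ 90   31/ 92   32/ 95   30/ 94   31/ 91   29/ 92   35/ 95   19/110   16/152   21/171   18/167
230   55/188   48/193   53/216   52/212   48/216   52/201   29/168   30/122   32/ 95   28/ 96   31/ 97   31/ 95   26/ 92   29/ 89   31/ 94   17/133   18/166   14/170   13/167
231   51/184   55/196   48/215   48/214   53/216   49/226   52/218   45/155   32/ 91   30/ 83   26/ 81   31/ 91   36/ 95   37/ 90   34/ 98   21/148   16/173   17/168   17/167
232   53/202   53/220   54/203   52/191   50/194   50/192   48/148  104/ 73  105/ 59  103/ 49   35/ 44   28/ 67   30/ 83   33/ 89   32/112   18/155   20/171   19/168   19/168
233   46/212   50/206   56/178   46/174   49/1
[... 1580 characters left out ...]
31/105   30/ 87   32/ 64   50/ 70   49/147   52/196   51/170   22/158   13/171   21/170   16/171   19/173   15/171   13/145
243   31/101   32/104   31/105   35/105   33/102   32/100   33/101   29/103   33/ 90   16/120   49/149   23/160   19/172   18/172   15/172   16/171   22/173   20/169    5/143
65 [ 0.4849 -0.0672  0.1019] [ 0.4727 -0.0799  0.0866] [ 0.4977 -0.0548  0.1086]
top face 50 [ 0.4854 -0.0685  0.1034] [ 0.4852 -0.0674  0.1045]Traceback (most recent call last):
  File "<stdin>", line 16, in <module>
  File "h.py", line 4, in unproj
    p=cams.camera_params(cam);K=np.array(p["intrinsics"]);R=np.array(p["R"]);t=np.array(p["t"])
ValueError: time passes only in moves, steps and waits
```

```bash
cat >> h.py <<'E'
def cloud(cam,d):
    p=cams.camera_params(cam);K=np.array(p["intrinsics"]);R=np.array(p["R"]);t=np.array(p["t"])
    V,U=np.mgrid[:420,:560];c=np.stack([U,V,np.ones_like(U)],-1)@np.linalg.inv(K).T*d[...,None]
    return (c-t)@R
E
python3 - <<'E'
from h import *
np.set_printoptions(precision=4,suppress=True)
for cam,k0 in(("top",(310,235)),("scene",(244,196))):
    im,d=cams.camera(cam);np.save(f"{cam}_d.npy",d)
    P=cloud(cam,d);V,U=np.mgrid[:420,:560]
    near=(np.hypot(U-k0[0],V-k0[1])<12)&(d>0)
    t=P[near&(P[...,2]>.084)&(P[...,2]<.12)];print(cam,len(t),t.mean(0),t.min(0),t.max(0))
    t=t[t[:,2]>.1];print(" topface",t.mean(0),(t.min(0)+t.max(0))/2)
    box=(abs(U-285)<60)&(abs(V-215)<50)&(d>0)&(P[...,2]>.045)&(P[...,2]<.07)
    gray=(np.abs(P[...,0]-.54)<.1)&(np.abs(P[...,1]-.015)<.1)
    q=P[box&gray];print(" disc",len(q),np.median(q,0),[np.percentile(q[:,i],[1,99]) for i in(0,1)])
    yel=cv2.inRange(cv2.cvtColor(im,cv2.COLOR_BGR2HSV),(12,60,120),(32,255,255))>0
    q=P[box&gray&yel];print(" ply",len(q),q.mean(0),[np.percentile(q[:,i],[1,99]) for i in(0,1)])
    if cam=="scene":
        print(np.round(P[near&(P[...,2]>.1)],3)[:40])
E
```

```text
top 67 [ 0.4849 -0.0675  0.1011] [ 0.4727 -0.0799  0.0847] [ 0.4978 -0.055   0.1069]
 topface [ 0.4848 -0.0694  0.1028] [ 0.4852 -0.0689  0.1035]
 disc 1988 [0.5312 0.014  0.0559] [array([0.4567, 0.6173]), array([-0.0616,  0.099 ])]
 ply 991 [0.5355 0.0076 0.0566] [array([0.4696, 0.6102]), array([-0.0512,  0.0856])]
scene 118 [ 0.4898 -0.0763  0.0991] [ 0.4693 -0.088   0.0842] [ 0.5013 -0.0614  0.1077]
 topface [ 0.4872 -0.0743  0.104 ] [ 0.4853 -0.0745  0.1039]
 disc 2088 [ 0.5464 -0.0002  0.058 ] [array([0.4628, 0.6211]), array([-0.081 ,  0.0964])]
 ply 1348 [0.5431 0.0072 0.0588] [array([0.4714, 0.6117]), array([-0.0543,  0.0827])]
[[ 0.469 -0.072  0.102]
 [ 0.473 -0.071  0.104]
 [ 0.477 -0.07   0.107]
 [ 0.477 -0.067  0.105]
 [ 0.478 -0.064  0.104]
 [ 0.482 -0.064  0.107]
 [ 0.474 -0.078  0.105]
 [ 0.475 -0.075  0.104]
 [ 0.478 -0.074  0.106]
 [ 0.479 -0.071  0.105]
 [ 0.477 -0.068  0.102]
 [ 0.481 -0.067  0.104]
 [ 0.484 -0.065  0.105]
 [ 0.486 -0.064  0.106]
 [ 0.487 -0.061  0.106]
 [ 0.474 -0.081  0.103]
 [ 0.477 -0.08   0.105]
 [ 0.478 -0.077  0.104]
 [ 0.48  -0.076  0.105]
 [ 0.483 -0.075  0.106]
 [ 0.484 -0.072  0.105]
 [ 0.485 -0.07   0.105]
 [ 0.486 -0.067  0.104]
 [ 0.486 -0.064  0.103]
 [ 0.49  -0.063  0.105]
 [ 0.478 -0.084  0.104]
 [ 0.48  -0.082  0.104]
 [ 0.481 -0.079  0.103]
 [ 0.483 -0.078  0.104]
 [ 0.486 -0.076  0.106]
 [ 0.487 -0.074  0.105]
 [ 0.489 -0.072  0.106]
 [ 0.491 -0.07   0.105]
 [ 0.492 -0.068  0.105]
 [ 0.494 -0.066  0.106]
 [ 0.492 -0.062  0.103]
 [ 0.481 -0.086  0.103]
 [ 0.485 -0.085  0.106]
 [ 0.484 -0.081  0.103]
 [ 0.486 -0.08   0.104]]
```

Request:
servo_tool:
  targets: [0, -32, 32, 0, 0, -32, 32, 0, 0, -32, 32, 0, 0, -32, 32, 0, 0, -32, 32, 0]
  fingers: 60

```text
time_s: 1.15
eef_pos: [0.2906, 0.3356, 0.2565]
eef_rot: [0.697, 0.121, 0.697, -0.12]
wrist_force: [1.0, -1.2, -0.3]
opening: 0.703
```

Request:
servo_tool:
  targets: [0, -32, 32, 0, 0, -32, 32, 0, 0, -32, 32, 0, 0, -32, 32, 0, 0, -32, 32, 0]

```text
time_s: 1.65
eef_pos: [0.3876, 0.1309, 0.2567]
eef_rot: [0.697, 0.121, 0.696, -0.12]
wrist_force: [0.8, 0.4, 0.3]
opening: 0.706
```

Request:
servo_tool:
  targets: [0, -32, 32, 0, 0, -32, 32, 0, 0, -32, 32, 0, 0, -32, 32, 0, 0, -32, 32, 0]

```text
time_s: 2.15
eef_pos: [0.4846, -0.0738, 0.2565]
eef_rot: [0.697, 0.121, 0.696, -0.121]
wrist_force: [0.4, 0.0, -0.1]
opening: 0.696
```

Request:
servo_tool:
  targets: [0, 0, 0, 0.149, 0, 0, 0, 0.149, 0, 0, 0, 0.149, 0, 0, 0, 0.149, 0, 0, 0, 0.149]

```text
time_s: 2.65
eef_pos: [0.484, -0.072, 0.2564]
eef_rot: [0.604, 0.368, 0.604, -0.368]
wrist_force: [0.3, 0.9, 0.0]
opening: 0.705
```

Request:
servo_tool:
  targets: [0, 0, 0, 0.149, 0, 0, 0, 0.149, 0, 0, 0, 0.149, 0, 0, 0, 0.149, 0, 0, 0, 0.149]

```text
time_s: 3.15
eef_pos: [0.484, -0.0718, 0.2564]
eef_rot: [0.429, 0.562, 0.429, -0.562]
wrist_force: [0.6, -0.5, 0.1]
opening: 0.703
```

Request:
servo_tool:
  targets: [0, 0, 0, 0.149, 0, 0, 0, 0.149, 0, 0, 0, 0, 0, 0, 0, 0, 0, 0, 0, 0]

```text
time_s: 3.65
eef_pos: [0.484, -0.0719, 0.2563]
eef_rot: [0.343, 0.618, 0.343, -0.618]
wrist_force: [0.7, 0.3, 0.8]
opening: 0.706
```

Request:
servo_tool:
  targets: [30, 0, 0, 0, 30, 0, 0, 0, 30, 0, 0, 0, 26, 0, 0, 0, 0, 0, 0, 0]

```text
time_s: 4.15
eef_pos: [0.4813, -0.0708, 0.1368]
eef_rot: [-0.341, -0.617, -0.345, 0.62]
wrist_force: [-0.7, 0.4, 0.4]
opening: 0.703
```

Run:
```python
from h import *
im,d=cams.camera("scene");cv2.imwrite("pics/s1.png",cv2.resize(im[120:270,160:360],None,fx=4,fy=4,interpolation=2))
o=telemetry.get_obs();print(o["eef_pos"],o["q"])
print(proj("scene",o["eef_pos"]-[0,0,.025]))
```

```text
[ 0.4827584  -0.07136389  0.13900455] [-3.90548163e-01  1.34758799e-01  1.91916347e+00 -2.43042573e-05
  1.09172920e+00  1.68072715e-01]
[242.74065156 189.08698631]
```

View pics/s1.png

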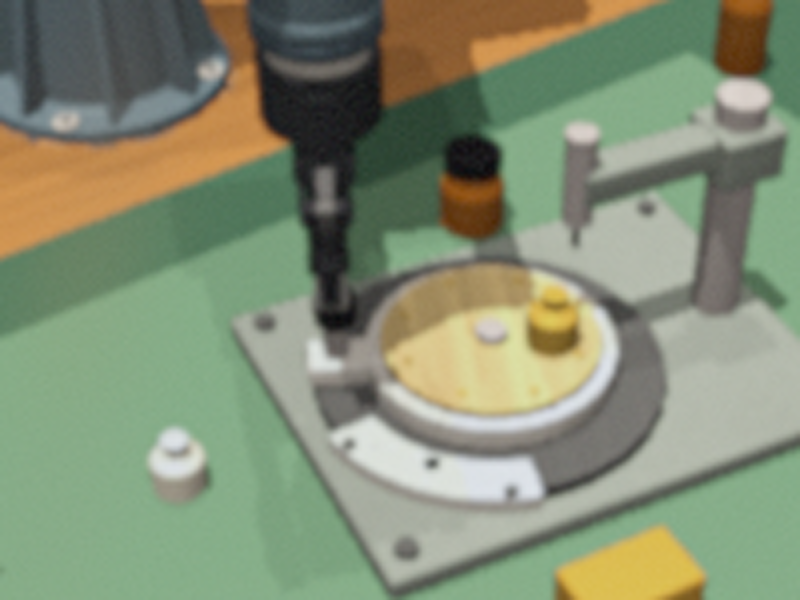

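The scene crop shows the fingertips straddling the black knob at about crop (335,310), seen edge-on, and nothing else nearby. Next I'll lower and close in steps, watching the force.

Request:
servo_tool:
  targets: [14, 1, 0, 0, 14, 0, 0, 0, 12, 0, 0, 0, 0, 0, 0, 0, 0, 0, 0, 0]
  fingers: 50

```text
time_s: 4.7
eef_pos: [0.4853, -0.0726, 0.1011]
eef_rot: [0.343, 0.619, 0.342, -0.618]
wrist_force: [0.2, -0.5, 0.4]
opening: 0.584
```

Request:
servo_tool:
  targets: [0, 0, 0, 0, 0, 0, 0, 0, 0, 0, 0, 0, 0, 0, 0, 0, 0, 0, 0, 0]
  fingers: 34

```text
time_s: 5.2
eef_pos: [0.4849, -0.0724, 0.1004]
eef_rot: [0.342, 0.619, 0.342, -0.619]
wrist_force: [1.0, 0.2, 0.3]
opening: 0.399
```

Request:
servo_tool:
  targets: [2, 0, 0, 0, 0, 0, 0, 0, 0, 0, 0, 0, 0, 0, 0, 0, 0, 0, 0, 0]
  fingers: 31

```text
time_s: 5.7
eef_pos: [0.4848, -0.0724, 0.0983]
eef_rot: [-0.342, -0.619, -0.342, 0.619]
wrist_force: [-0.2, -0.0, 0.2]
opening: 0.361
```

Request:
servo_tool:
  targets: [0, 0, 0, 0, 0, 0, 0, 0, 0, 0, 0, 0, 0, 0, 0, 0, 0, 0, 0, 0]
  fingers: 29

```text
time_s: 6.2
eef_pos: [0.4849, -0.0724, 0.0983]
eef_rot: [0.342, 0.619, 0.342, -0.619]
wrist_force: [-0.2, 0.1, 0.3]
opening: 0.341
```

Request:
servo_tool:
  targets: [0, 0, 0, 0, 0, 0, 0, 0, 0, 0, 0, 0, 0, 0, 0, 0, 0, 0, 0, 0]
  fingers: 20

```text
time_s: 6.7
eef_pos: [0.4851, -0.0725, 0.0986]
eef_rot: [0.343, 0.619, 0.342, -0.619]
wrist_force: [-0.6, -1.3, 4.8]
opening: 0.308
```

Request:
servo_tool:
  targets: [-2, 0, 0, 0, -2, 0, 0, 0, -3, 0, 0, 0, -3, 0, 0, 0, 0, 0, 0, 0]

```text
time_s: 7.2
eef_pos: [0.4845, -0.0722, 0.1082]
eef_rot: [-0.342, -0.619, -0.343, 0.619]
wrist_force: [2.7, -1.3, -8.6]
opening: 0.309
```

Request:
servo_tool:
  targets: [-1.5, 0, 0, 0, -1.5, 0, 0, 0, 0, 0, 0, 0, 0, 0, 0, 0, 0, 0, 0, 0]

```text
time_s: 7.7
eef_pos: [0.4845, -0.0723, 0.1111]
eef_rot: [-0.342, -0.619, -0.343, 0.619]
wrist_force: [3.1, -1.2, -9.4]
opening: 0.304
```

Run:
```python
from h import *
im,d=cams.camera("scene");cv2.imwrite("pics/s2.png",cv2.resize(im[140:260,190:350],None,fx=5,fy=5,interpolation=2))
o=telemetry.get_obs();print(o["eef_pos"],o["wrist_force"],o["torque"],o["q"])
```

```text
[ 0.48455881 -0.07221881  0.11110514] [ 2.13012007 -0.55659823 -9.45226008] [-0.25993314 -0.35410913 -0.36301229] [-3.90795996e-01  1.82783926e-01  1.93163743e+00  2.53444215e-05
  1.02791931e+00  1.69115543e-01]
```

View pics/s2.png

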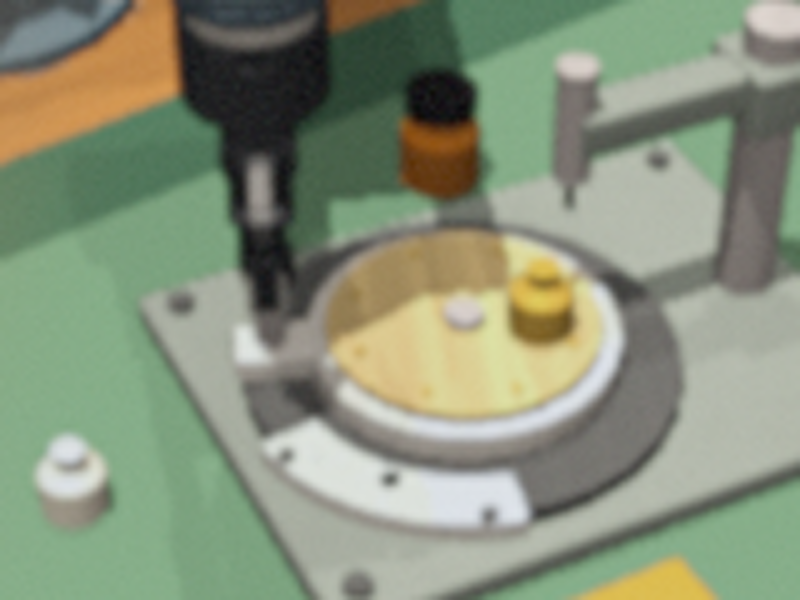

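Request:
servo_tool:
  targets: [0, 1, 0, -0.01, 0, 2.1, 0, -0.02, 0, 3.2, -0.05, -0.03, 0, 3.2, -0.05, -0.03, 0, 3.2, -0.05, -0.03]

```text
time_s: 8.25
eef_pos: [0.4958, -0.0781, 0.111]
eef_rot: [-0.379, -0.597, -0.38, 0.597]
wrist_force: [1.5, 0.6, -9.4]
opening: 0.309
```

```bash
cat > st.py <<'E'
from h import *
o=telemetry.get_obs();A=np.array([.5405,.0157])
def rep(o=o):
    p=o["eef_pos"];v=p[:2]-A;a=np.arctan2(v[1],v[0]);f=o["wrist_force"];t=np.array([-np.sin(a),np.cos(a)]);r=v/np.hypot(*v)
    w,x,y,z=o["eef_rot"];ty=np.array([2*(x*y-w*z),1-2*(x*x+z*z)]);yaw=np.arctan2(ty[1],ty[0])
    print("t %.2f th %.3f R %.4f z %.4f Ftan %.1f Frad %.1f Fz %.1f yawth %.3f op %.3f"%(o["time_s"],a+2.1364,np.hypot(*v),p[2],f[:2]@t,f[:2]@r,f[2],yaw+.5634,o["opening"]))
rep()
E
python3 st.py
```

```text
t 8.25 th 0.121 R 0.1039 z 0.1110 Ftan 1.1 Frad -1.2 Fz -9.4 yawth 0.126 op 0.309
```

Request:
servo_tool:
  targets: [0, 4.2, -0.08, -0.04, 0, 4.2, -0.08, -0.04, 0, 4.2, -0.08, -0.04, 0, 4.2, -0.08, -0.04, 0, 4.2, -0.08, -0.04]

```text
time_s: 8.75
eef_pos: [0.5157, -0.0848, 0.1109]
eef_rot: [0.437, 0.556, 0.438, -0.556]
wrist_force: [2.5, 2.3, -9.5]
opening: 0.305
```

```bash
python3 st.py
```

```text
t 8.75 th 0.324 R 0.1035 z 0.1109 Ftan 1.9 Frad -2.8 Fz -9.5 yawth 0.326 op 0.305
```

Request:
servo_tool:
  targets: [0, 4.2, -0.08, -0.04, 0, 4.2, -0.08, -0.04, 0, 4.2, -0.08, -0.04, 0, 4.2, -0.08, -0.04, 0, 4.2, -0.08, -0.04]

```text
time_s: 9.25
eef_pos: [0.5365, -0.0874, 0.1108]
eef_rot: [0.49, 0.51, 0.491, -0.509]
wrist_force: [2.7, 4.6, -9.3]
opening: 0.309
```

```bash
python3 st.py
```

```text
t 9.25 th 0.527 R 0.1032 z 0.1108 Ftan 2.5 Frad -4.7 Fz -9.3 yawth 0.526 op 0.309
```

Request:
servo_tool:
  targets: [0, 4.2, -0.08, -0.04, 0, 4.2, -0.08, -0.04, 0, 4.2, -0.08, -0.04, 0, 2.1, -0.04, -0.02, 0, 0, 0, 0]

```text
time_s: 9.75
eef_pos: [0.5514, -0.0867, 0.1108]
eef_rot: [0.524, 0.475, 0.525, -0.474]
wrist_force: [3.7, 4.7, -10.2]
opening: 0.306
```

```bash
python3 st.py
python3 - <<'E'
from h import *
im,d=cams.camera("scene");cv2.imwrite("pics/s3.png",cv2.resize(im[140:260,190:350],None,fx=5,fy=5,interpolation=2))
im,d=cams.camera("top");cv2.imwrite("pics/t3.png",cv2.resize(im[150:270,210:370],None,fx=5,fy=5,interpolation=2))
E
```

```text
t 9.75 th 0.671 R 0.1030 z 0.1108 Ftan 4.2 Frad -4.3 Fz -10.2 yawth 0.665 op 0.306
```

View pics/s3.png

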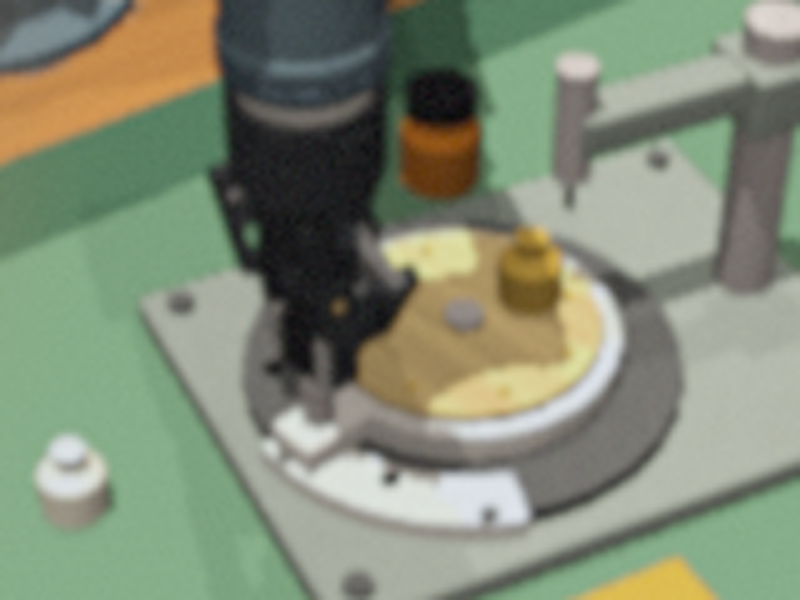

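View pics/t3.png

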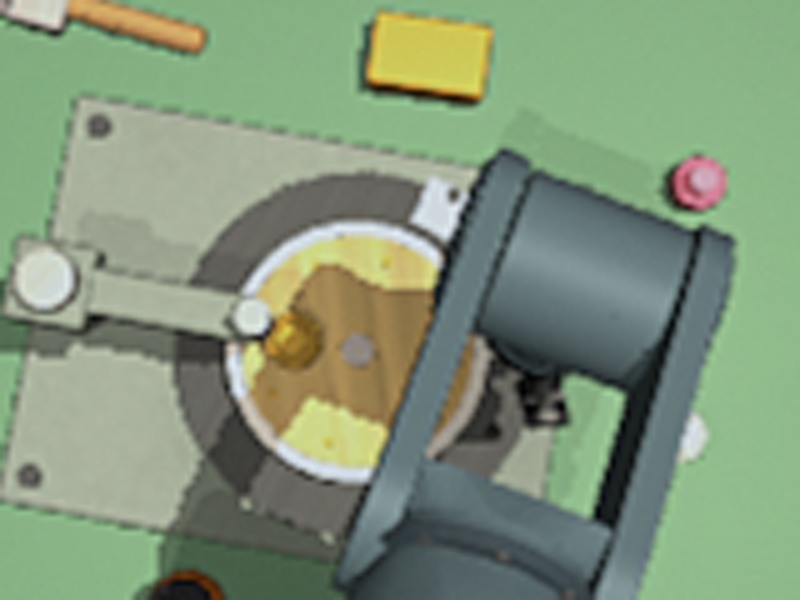

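The top view shows the stage turned about 0.67 rad, with the weight still standing at crop (293,338). The hole is still ahead, at scene crop (390,478). I'll ease inward slightly and go on to about 0.95.

Request:
servo_tool:
  targets: [0, 4.2, -0.4, -0.04, 0, 4.2, -0.4, -0.04, 0, 4.2, -0.4, -0.04, 0, 4.2, -0.4, -0.04, 0, 4.2, -0.4, -0.04]

```text
time_s: 10.35
eef_pos: [0.5717, -0.082, 0.1109]
eef_rot: [0.569, 0.419, 0.57, -0.419]
wrist_force: [3.5, 0.4, -9.8]
opening: 0.307
```

```bash
python3 st.py
```

```text
t 10.35 th 0.874 R 0.1026 z 0.1109 Ftan 3.4 Frad 0.7 Fz -9.8 yawth 0.865 op 0.307
```

Request:
servo_tool:
  targets: [0, 4.2, -0.08, -0.04, 0, 3.2, -0.05, -0.03, 0, 0, 0, 0, 0, 0, 0, 0, 0, 0, 0, 0]

```text
time_s: 10.85
eef_pos: [0.5789, -0.0794, 0.1113]
eef_rot: [0.584, 0.4, 0.583, -0.399]
wrist_force: [5.4, 2.0, -11.3]
opening: 0.306
```

```bash
python3 st.py
```

```text
t 10.85 th 0.949 R 0.1026 z 0.1113 Ftan 5.8 Frad 0.1 Fz -11.3 yawth 0.933 op 0.306
```

Request:
servo_tool:
  targets: [1, 0, 0, 0, 1, 0, 0, 0, 1, 0, 0, 0, 1, 0, 0, 0, 0, 0, 0, 0]

```text
time_s: 11.35
eef_pos: [0.5789, -0.0794, 0.1074]
eef_rot: [0.584, 0.4, 0.583, -0.399]
wrist_force: [4.9, 2.5, -9.8]
opening: 0.31
```

```bash
python3 st.py
```

```text
t 11.35 th 0.949 R 0.1026 z 0.1074 Ftan 5.4 Frad -0.5 Fz -9.8 yawth 0.933 op 0.310
```

Request:
servo_tool:
  targets: [0, 0, 0, 0, 0, 0, 0, 0, 0, 0, 0, 0, 0, 0, 0, 0, 0, 0, 0, 0]
  fingers: 31

```text
time_s: 11.85
eef_pos: [0.5786, -0.08, 0.1077]
eef_rot: [0.584, 0.399, 0.583, -0.399]
wrist_force: [0.7, -0.4, -0.1]
opening: 0.369
```

```bash
python3 st.py;python3 - <<'E'
from h import *
im,d=cams.camera("scene");cv2.imwrite("pics/s4.png",cv2.resize(im[140:260,190:350],None,fx=5,fy=5,interpolation=2))
E
```

```text
t 11.85 th 0.944 R 0.1030 z 0.1077 Ftan 0.5 Frad 0.6 Fz -0.1 yawth 0.933 op 0.369
```

View pics/s4.png

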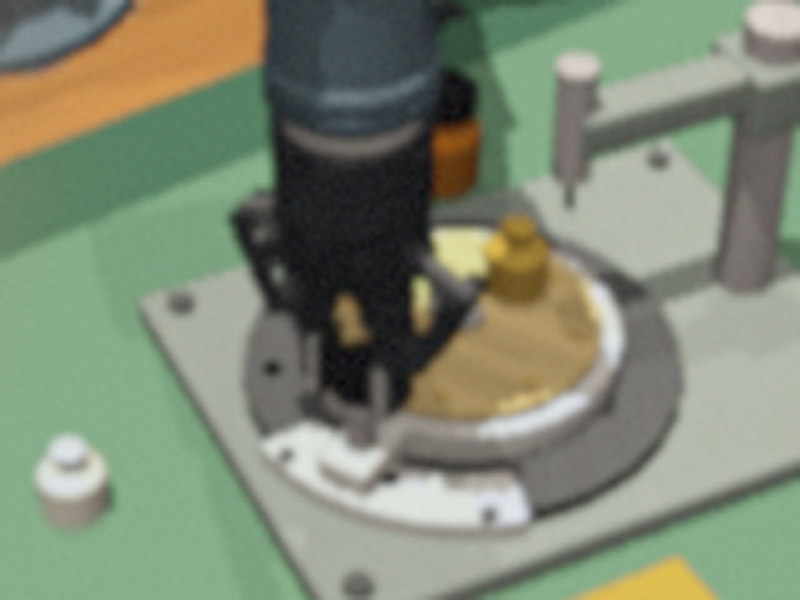

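Request:
servo_tool:
  targets: [0, 1, 0, -0.01, 0, 1, 0, -0.01, 0, 1, 0, -0.01, 0, 1, 0, -0.01, 0, 1, 0, -0.01]

```text
time_s: 12.4
eef_pos: [0.581, -0.0784, 0.1069]
eef_rot: [0.592, 0.383, 0.595, -0.386]
wrist_force: [-11.3, -4.0, 6.8]
opening: 0.366
```

```bash
python3 st.py
```

```text
t 12.40 th 0.972 R 0.1025 z 0.1069 Ftan -12.0 Frad -0.8 Fz 6.8 yawth 0.985 op 0.366
```

Request:
servo_tool:
  targets: [0, 1, 0, -0.01, 0, 1, -0.05, -0.01, 0, 1, 0, -0.01, 0, 1, 0, -0.01, 0, 1, -0.05, -0.01]

```text
time_s: 12.9
eef_pos: [0.5847, -0.0765, 0.1068]
eef_rot: [0.601, 0.368, 0.605, -0.371]
wrist_force: [-12.3, -5.7, 7.4]
opening: 0.362
```

```bash
python3 st.py
```

```text
t 12.90 th 1.013 R 0.1023 z 0.1068 Ftan -13.6 Frad -0.2 Fz 7.4 yawth 1.035 op 0.362
```

```bash
python3 st.py;python3 - <<'E'
from h import *
im,d=cams.camera("scene");cv2.imwrite("pics/s5.png",cv2.resize(im[170:260,220:340],None,fx=6,fy=6,interpolation=2))
E
python3 st.py
```

```text
t 12.90 th 1.013 R 0.1023 z 0.1068 Ftan -13.6 Frad -0.2 Fz 7.4 yawth 1.035 op 0.362
t 12.95 th 1.017 R 0.1024 z 0.1069 Ftan -8.6 Frad -0.7 Fz 4.5 yawth 1.035 op 0.365
```

View pics/s5.png

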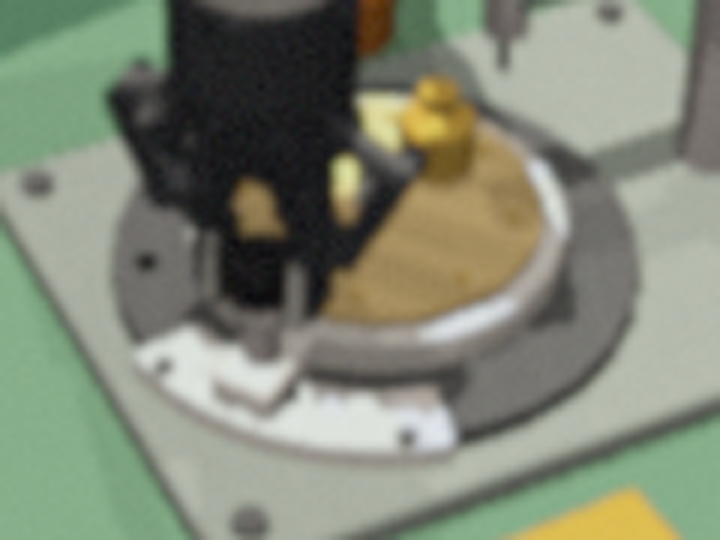

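Request:
servo_tool:
  targets: [-0.3, 0.6, 0, -0.005, -0.3, 0.6, 0, -0.005, 0, 0.6, 0, -0.005, 0, 0.6, 0, -0.005, 0, 0, 0, 0]

```text
time_s: 13.45
eef_pos: [0.5876, -0.0752, 0.1071]
eef_rot: [0.605, 0.362, 0.608, -0.365]
wrist_force: [-8.0, -3.7, 2.5]
opening: 0.364
```

```bash
python3 st.py
```

```text
t 13.45 th 1.044 R 0.1024 z 0.1071 Ftan -8.8 Frad -0.4 Fz 2.5 yawth 1.054 op 0.364
```

Request:
servo_tool:
  targets: [0, 0.6, 0, -0.005, 0, 0.6, -0.05, -0.005, 0, 0.6, 0, -0.005, 0, 0.6, 0, -0.005, 0, 0, 0, 0]

```text
time_s: 13.95
eef_pos: [0.5902, -0.074, 0.1071]
eef_rot: [0.609, 0.357, 0.611, -0.358]
wrist_force: [-4.6, -3.2, -0.2]
opening: 0.36
```

```bash
python3 st.py
```

```text
t 13.95 th 1.072 R 0.1025 z 0.1071 Ftan -5.6 Frad 0.6 Fz -0.2 yawth 1.074 op 0.360
```

Request:
servo_tool:
  targets: [0, 0.6, 0, -0.005, 0, 0.6, -0.05, -0.005, 0, 0.6, 0, -0.005, 0, 0, 0, 0, 0, 0, 0, 0]

```text
time_s: 14.45
eef_pos: [0.5939, -0.0723, 0.1083]
eef_rot: [0.613, 0.353, 0.612, -0.353]
wrist_force: [-0.1, -1.0, 1.0]
opening: 0.364
```

```bash
python3 st.py
```

```text
t 14.45 th 1.111 R 0.1030 z 0.1083 Ftan -0.6 Frad 0.8 Fz 1.0 yawth 1.089 op 0.364
```

```bash
python3 - <<'E'
from h import *
im,d=cams.camera("scene");cv2.imwrite("pics/s6.png",cv2.resize(im[170:260,220:340],None,fx=6,fy=6,interpolation=2))
E
python3 st.py
```

```text
t 14.50 th 1.110 R 0.1030 z 0.1083 Ftan 0.6 Frad 0.5 Fz 0.2 yawth 1.089 op 0.363
```

View pics/s6.png

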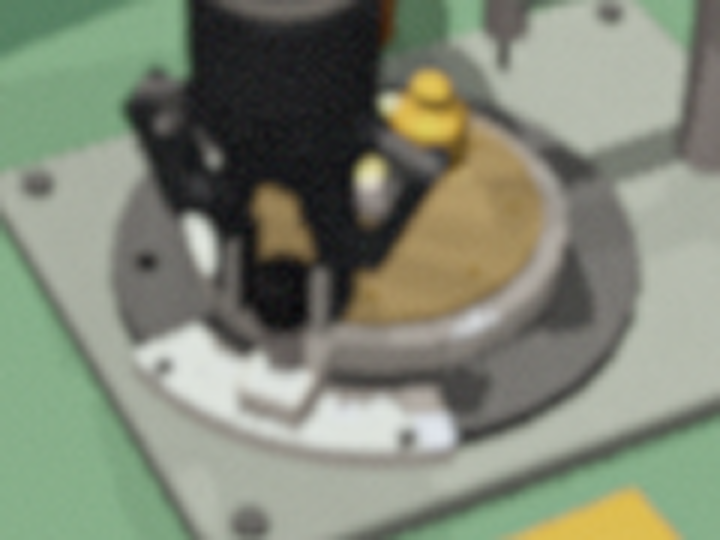

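The drag fell from about 9 N to 0 and the knob now sits lower in the jaws, at crop (280,292). To test the lock, I'll nudge gently forward and then back.

Request:
servo_tool:
  targets: [0, 0.5, 0, -0.005, 0, 0.5, 0, -0.005, 0, 0.5, 0, -0.005, 0, 0.5, 0, -0.005, 0, 0, 0, 0]

```text
time_s: 15.0
eef_pos: [0.5949, -0.0716, 0.108]
eef_rot: [0.616, 0.347, 0.616, -0.347]
wrist_force: [-2.7, -1.6, 2.5]
opening: 0.363
```

```bash
python3 st.py
python3 - <<'E'
from h import *
P=np.array([.5939,-.0715])
im,d=cams.camera("scene")
C=cloud("scene",d);V,U=np.mgrid[:420,:560]
m=(im.max(2)<60)&(abs(U-267)<10)&(abs(V-219)<12)
for v in range(208,234):
    s=[(u,round(float(C[v,u,2]),3)) for u in range(264,270) if d[v,u]>0]
    print(v,[im[v,u].max() for u in range(262,272)],[x[1] for x in s])
for z in(.080,.088,.104,.112): print(z,proj("scene",[.594,-.072,z]))
E
```

```text
t 15.00 th 1.123 R 0.1029 z 0.1080 Ftan -3.1 Frad -0.1 Fz 2.5 yawth 1.109 op 0.363
208 [np.uint8(46), np.uint8(88), np.uint8(127), np.uint8(142), np.uint8(141), np.uint8(142), np.uint8(142), np.uint8(139), np.uint8(127), np.uint8(99)] [0.057, 0.059, 0.057, 0.061, 0.06, 0.061]
209 [np.uint8(48), np.uint8(95), np.uint8(128), np.uint8(144), np.uint8(143), np.uint8(142), np.uint8(142), np.uint8(143), np.uint8(137), np.uint8(121)] [0.056, 0.059, 0.057, 0.058, 0.06, 0.059]
210 [np.uint8(49), np.uint8(97), np.uint8(131), np.uint8(141), np.uint8(141), np.uint8(139), np.uint8(138), np.uint8(142), np.uint8(141), np.uint8(132)] [0.058, 0.056, 0.059, 0.059, 0.058, 0.059]
211 [np.uint8(46), np.uint8(90), np.uint8(126), np.uint8(135), np.uint8(126), np.uint8(122), np.uint8(123), np.uint8(127), np.uint8(133), np.uint8(129)] [0.061, 0.059, 0.058, 0.06, 0.059, 0.059]
212 [np.uint8(35), np.uint8(73), np.uint8(105), np.uint8(106), np.uint8(95), np.uint8(85), np.uint8(87), np.uint8(95), np.uint8(108), np.uint8(113)] [0.105, 0.105, 0.104, 0.102, 0.104, 0.104]
213 [np.uint8(24), np.uint8(46), np.uint8(66)
[... 3388 characters left out ...]
(220), np.uint8(203), np.uint8(176), np.uint8(151), np.uint8(135), np.uint8(132), np.uint8(136), np.uint8(149), np.uint8(162)] [0.053, 0.056, 0.057, 0.056, 0.054, 0.054]
232 [np.uint8(226), np.uint8(225), np.uint8(218), np.uint8(206), np.uint8(193), np.uint8(179), np.uint8(180), np.uint8(185), np.uint8(187), np.uint8(188)] [0.051, 0.053, 0.053, 0.053, 0.054, 0.051]
233 [np.uint8(226), np.uint8(227), np.uint8(226), np.uint8(223), np.uint8(217), np.uint8(212), np.uint8(212), np.uint8(215), np.uint8(213), np.uint8(203)] [0.053, 0.052, 0.054, 0.053, 0.053, 0.054]
0.08 [267.75821087 222.26841359]
0.088 [267.74456095 219.9263438 ]
0.104 [267.7168401  215.16996552]
0.112 [267.70276481 212.75491048]
```

The depth on the knob's top face reads 104 mm (home height; on the ring it would be 112 mm), and the nudge met rising resistance. So the pin is fully in. I'll centre, open and lift away.

Request:
servo_tool:
  targets: [0, -1, 0, 0.01, 0, -1, 0, 0.01, 0, -0.5, 0, 0, 0, 0, 0, 0, 0, 0, 0, 0]

```text
time_s: 15.55
eef_pos: [0.5929, -0.0727, 0.1079]
eef_rot: [0.613, 0.353, 0.613, -0.353]
wrist_force: [-0.7, 0.5, 1.1]
opening: 0.363
```

Request:
servo_tool:
  targets: [0, 0, 0, 0, 0, 0, 0, 0, 0, 0, 0, 0, 0, 0, 0, 0, 0, 0, 0, 0]
  fingers: 55

```text
time_s: 16.05
eef_pos: [0.5929, -0.0728, 0.1079]
eef_rot: [0.613, 0.353, 0.613, -0.353]
wrist_force: [1.0, 0.6, -0.5]
opening: 0.645
```

Request:
servo_tool:
  targets: [-10, 0, 0, 0, -20, 0, 0, 0, -30, 0, 0, 0, -40, 0, 0, 0, -40, 0, 0, 0]

```text
time_s: 16.55
eef_pos: [0.5925, -0.0726, 0.2498]
eef_rot: [0.613, 0.353, 0.613, -0.353]
wrist_force: [1.4, -0.5, 0.4]
opening: 0.644
```

Run:
```python
from h import *
np.set_printoptions(precision=4,suppress=True)
im,d=cams.camera("scene");cv2.imwrite("pics/s7.png",cv2.resize(im[130:280,180:380],None,fx=4,fy=4,interpolation=2))
C=cloud("scene",d);V,U=np.mgrid[:420,:560]
m=(im.max(2)<60)&(abs(U-267)<10)&(abs(V-218)<10)&(C[...,2]<.13)&(C[...,2]>.07)
q=C[m];print(len(q),np.percentile(q[:,2],[2,50,98]));t=q[q[:,2]>.1];print("top",t.mean(0),(t.min(0)+t.max(0))/2)
```

```text
98 [0.082  0.1012 0.1064]
top [ 0.597  -0.0759  0.1039] [ 0.5953 -0.0754  0.1039]
```

View pics/s7.png

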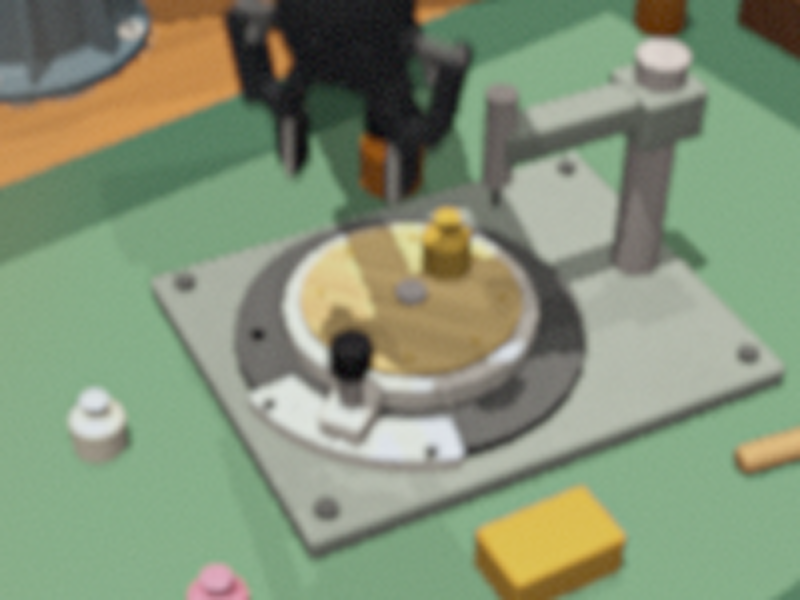

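The knob (crop (350,355)) sits at home height over the segment, the weight stands at (447,245), the old hole at (258,334) is free, and the gripper is clear of everything.

```bash
python3 -c "
from h import *
print(workorder.hand_in())"
```

```text
the job is handed in; nothing more can be done
None
```

The stage is locked in the next hole, about 1.11 rad counterclockwise from where it started, and the job was handed in at about 16.6 s. The hand-in reports no verdict.

**What I did:**
- I gripped the knob and pulled it up about 13 mm, then turned the stage to about 0.95 rad.
- I opened the jaws to about 31 mm so the plunger could drop freely, and felt forward in small steps. Most of those steps showed 6 to 9 N of drag.
- The plunger dropped in at about 1.11 rad, and I then backed off, opened and lifted clear.

**Last checks:**
- **Plunger:** the top of the knob reads 104 mm over the bench, which is home height; on the ring it would be 112 mm.
- **Lock:** one gentle nudge forward met about 3 N and the plunger stayed down. I did not test backwards by pushing.
- **Scene:** the weight stands on the disc, nothing nearby looks disturbed in the last scene crop, and the gripper is clear of everything. That crop does not cover the far items such as the mallet, mug and handle ring.

**What disagreed:**
- The two cameras placed the knob about 5 mm apart, so I used the mean.
- The first pushes with the pin on the ring read 12 to 14 N, above the 3 to 7 N given. The tool was also pressing down with about 7 N. Raising it slightly brought the drag to about 9 N and then 6 N.

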